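# Release the filter balls with the lever

### The arm

A 6-joint arm with a two-finger parallel gripper is mounted at the origin on the work surface. World frame = base frame: x ahead of the robot, y to its left, z up, the work surface at z = 0. Lengths are in m, angles in degrees, forces in N, time in s.
With the tool pointing down it reaches from about 0.4 to 0.825 m from the base axis. Payload 7 kg.
Tool frame: the origin (TCP) lies midway between the tips of the shut fingers; the grasp point (between the pads) lies 19 mm behind it; x points along the fingers, z is the direction in which the jaws open and shut, and the axes are right-handed (so a half turn about x gives the same grasp; the last joint's range is limited). The gripper opens to 88 mm and grips with 3 to 60 N. Pads are 19 mm wide; open, the fingers measure 130 mm over their backs; the gripper's body (78 mm by 193 mm) begins 47 mm behind the grasp point.
Start: joints at [83.085, 20.546, 0.682, 0, -70.136, -16.507], TCP at [0.268, 0.619, 0.188] pointing down, gripper open.
Joint ranges: [-176.03, 176.03], [-82.01, 121.73], [-58.28, 71.71], [-173.87, 95.51], [-174.79, -0.11], [-173.66, 173.66]. Speed limits (degrees/s): [136.94, 136.94, 172.46, 180, 180, 180].

### API

Orientations are given as [roll, pitch, yaw] about the fixed x, y, z axes, in that order (R = Rz(yaw) Ry(pitch) Rx(roll)).
In Python, from plant import ctrl gives the robot as it stands.
- The arm moves only by the tool servo_tool, never from a script. Its argument "motion" is a list of rows, each an object with "offset": the shift along the tool's x, y, z in m, a list of three; "roll": the turn about the tool's x in degrees; "claw": the opening, from -1 (shut) to 1 (fully open), so that 0 is half open. In form: [{"offset": [x, y, z], "roll": roll, "claw": claw}, ...]. A call has 1 to 12 rows; each row shifts and turns the commanded pose from where the row before left it, along the tool's axes as they then stand; what a row does not reach is not made up. A row lasts 1/8 s, in which the tool goes at most 62.5 mm and 10.7 degrees, less where a joint would pass 70% of its speed; a pose out of reach is approached as far as the arm can. A call is refused whole if a number of a shift passes 0.0625 or a number of a turn 10.7, either way. A call with a gripper value outside its range is refused whole. The fingers move at their own pace and stop on an object; the grip force is fixed at half the most. Time passes only in rows, so rows that do not move let the fingers close. It gives the time, the measured TCP pose, the force and the opening at its end, in the units of the state.
- ctrl.get_obs(): the state, without advancing time (a new reading comes with each control period).
- ctrl.snapshot(name): name is "scene" or "top" or "wrist"; returns a dict with "frame" (420x560x3 uint8, blue, green, red), "z_map" (420x560 float32, m along the optical axis (not along the pixel's ray), 0 where there is no reading), "mtx" (3x3 intrinsics, pixels), "extrinsics" (4x4, takes a point from camera to world coordinates). Camera axes: x right, y up, looking along -z (the intrinsics and any distortion apply to the point x, -y, -z); pixel columns grow to the right and rows downward; lengths in m; the calibration is good to about 2 mm. A picture is of the moment at which its call begins.
- ctrl.close_job(): hands the job in, once; it reports no verdict.
The state is a dict: "clock": time; "joint_pos": joint angles; "qvel": joint speeds; "tau": joint torques, N m; "tool_pos": TCP position; "orientation": TCP orientation; "force": force on the tool from outside, world axes, zero at the start; "moment": the same for the moment, N m; "opening": finger opening in m.
Only numpy, scipy, OpenCV 4.12 (cv2) and the standard library are available. Lean on these libraries where they do the work, as an engineer would, in place of code of your own. Each camera call takes 0.05 s, during which the arm holds its last target.

### The job

The two ceramic filter balls are waiting behind the heavy flap of the release chute. Press down the long end of the resting lever with the fingertips to raise the flap, keep it down until both balls have rolled into the catch tray, then let the lever back up gently so that the flap shuts without dropping, and move clear. Only press the lever: do not lift it out of its fulcrum, do not touch the flap or the balls, and leave everything else on the bench where it is.

Things in the scene. Friction and masses are not known exactly. Their poses are not given: they have to be found in the camera images.
- chute: release chute, fixed, on a 340 x 190 mm base plate; origin on the bench under the lever's pin; x runs along the lever, long end to short end, z up. In mm: fulcrum cheeks 112 tall at the origin; rubber-topped stop post 88 tall under the bar at x -95; ball channel (40 wide, falls 12 deg to -x) along y -85, x 31 to 190; flap hinge posts at x 133, 115 tall, the highest fixed part
- tray_in (a point): centre of the catch tray's inner floor, 13 mm above the bench. In the chute's frame the tray is x -102 to 29 mm, y -126 to -44 mm inside, walls up to 42 mm, open towards the channel's mouth
- lever_pad (a point): centre of the upper face of the pressing plate on the lever's long end (50 mm along the lever, 40 wide, 12 thick). At rest 149 mm above the bench, sloping 15 deg up towards the end; moves with the lever. 40 mm down opens the flap 0.5 rad; at 53 mm down the bar meets the stop post, then it is rigid. Before that it takes about 2 to 8 N
- lever_pin (a point): middle of the lever's cross pin, the pivot, 104 mm above the bench; the pin lies loosely in notches that are open at the top
- lever: loose straight steel bar, 18 mm wide, 12 thick; origin at its pin; the pressing plate's centre is 150 mm from the pin; the short end reaches 106 mm past it, under a round rod that sticks out sideways from the flap. Its z axis is vertical at rest and leans 0.36 rad at the stop. No latch: let go, the flap's weight brings the long end back up
- flap (a joint): opening of the heavy flap in rad: 0 shut, grows as it rises, 0.68 at the lever's stop. Steel plate 80 x 36 mm with a 34 mm weight block on it from which the rod sticks out, about 0.7 kg, hinged at its top edge; shut, it leans 55 deg from level, its lower edge 6 mm over the channel floor. The balls pass from about 0.4 rad. It falls shut by its own weight
- flap_edge (a point): middle of the flap's free lower edge; moves with the flap
- ball0_center (a point): centre of ceramic filter ball 1 of 2 (28 mm across, 23 g), waiting in the channel behind the flap, number 1 from the flap; rolls down by itself once the flap is up
- ball1_center (a point): centre of ceramic filter ball 2 of 2 (28 mm across, 23 g), waiting in the channel behind the flap, number 2 from the flap; rolls down by itself once the flap is up
- beaker: bystander: small glass beaker, 52 mm across, 60 mm tall, standing beside the lever on the side away from the tray; origin at the centre of its underside
- jar: bystander: small amber glass jar with a white lid, 44 mm across, 55 mm tall, standing beside the lever's short end; origin at the centre of its underside
- dish: bystander: shallow white dish, 64 mm across, 16 mm tall, lying in front of the tray; origin at the centre of its underside
- cylinder_a: bystander: clear measuring cylinder on a round foot 64 mm across, 175 mm tall, at the left of the bench; origin at the centre of its underside
- bottle_a: bystander: amber reagent bottle, 68 mm across, 150 mm tall, at the right of the bench; origin at the centre of its underside
- bottle_b: bystander: white bottle, 60 mm across, 130 mm tall, at the right of the bench; origin at the centre of its underside
- brush: bystander: cleaning brush lying flat at the near left of the bench, about 25 mm tall; origin under its middle

How it is judged (in metres and radians):
On the way:
1. the flap is raised with the lever (opening over 0.3 rad) (value of joint flap above 0.3 rad and contact force between lever and the fingers above 0.2 N), for 0.1 s.
At the end, for the whole second after the job is handed in: Both ball centres are inside the catch tray (between its walls, under 45 mm above the bench) and slower than 0.1 m/s; the flap is shut (under 0.05 rad) and still; the lever rests in its fulcrum (pin within 8 mm of its start) with its long end up again (within 0.07 rad of its start tilt) (x of ball0_center in the frame of chute between -0.104 and 0.032 m and y of ball0_center in the frame of chute between -0.128 and -0.042 m and z of each of ball0_center, ball1_center in the frame of chute below 0.045 m and x of ball1_center in the frame of chute between -0.104 and 0.032 m and y of ball1_center in the frame of chute between -0.128 and -0.042 m and linear speed of each of ball0, ball1 below 0.1 m/s and value of joint flap below 0.05 rad and velocity of joint flap below 0.1 rad/s and angle between lever's own z axis and vertical below 0.07 rad and distance of lever_pin from where it was at the start of the episode below 0.008 m); the robot touches nothing.
It fails at once if the lever is lifted or dragged out of its fulcrum (pin moved over 15 mm) (distance of lever_pin from where it was at the start of the episode above 0.015 m).
It fails at once if the robot touches the flap (over 1 N) (contact force between flap and the fingers above 1 N or contact force between flap and the arm above 1 N).
It fails at once if the robot touches a ball (over 0.5 N) ((contact force between ball0 and the fingers above 0.5 N or contact force between ball0 and the arm above 0.5 N) or (contact force between ball1 and the fingers above 0.5 N or contact force between ball1 and the arm above 0.5 N)).
It fails at once if the flap is dropped (closing faster than 4 rad/s) (velocity of joint flap below -4 rad/s).
It fails at once if a bystander is moved over 30 mm or tipped (distance of any of beaker, jar, dish, cylinder_a, bottle_a, bottle_b, brush from where it was at the start of the episode above 0.03 m or angle between any of beaker, jar, dish, cylinder_a, bottle_a, bottle_b, brush's own z axis and vertical above 0.3 rad).
It also fails if it takes over 35 s, if anything falls off the work surface, if the arm or the gripper's body presses on something with over 40 N, if the wrist force passes 120 N, or if a joint passes its speed limit or range.

## Working session

There is one attempt and no reset: what is moved stays moved. The work goes in short steps, Python scripts to look and compute and a tool call to move; the robot and the scene stay as the last step left them, time stands still between calls to the robot, and variables do not carry over. Pictures are saved under pics/ and viewed, and the job is handed in when it is done.

Besides the shell and the picture viewer there is one more tool, called after "Emit:" as name(argument=value, ...), one argument or row to a line, values as JSON. servo_tool: Moves the arm, as the interface text tells. Its arguments: {"type":"object","properties":{"motion":{"type":"array"}},"required":["motion"]}

```bash
mkdir -p pics; python3 - <<'E'
from plant import ctrl
import cv2,numpy as np
print(ctrl.get_obs())
for n in ("scene","top","wrist"):
    s=ctrl.snapshot(n); cv2.imwrite(f"pics/{n}0.png",s["frame"]); np.savez(f"{n}0.npz",**s)
    print(n,s["mtx"].round(1).tolist(),s["extrinsics"].round(3).tolist())
E
```

```text
{'clock': 0.0, 'joint_pos': array([ 8.30837151e+01,  2.05903921e+01,  6.34543422e-01, -2.06299838e-02,
       -7.01369544e+01, -1.65081593e+01]), 'qvel': array([-0.00914514,  0.00503957,  0.02140555, -0.04037917, -0.03442267,
        0.0270905 ]), 'tau': array([-1.12793503e-03, -5.82697105e+01,  2.93045944e+01,  6.99684396e+00,
        6.78032055e-03, -1.68340212e-04]), 'tool_pos': array([0.26813175, 0.61885363, 0.18693877]), 'orientation': array([   4.70611139,   89.90519149, -108.72535809]), 'force': array([-0.32225402,  0.43153007,  0.03365008]), 'moment': array([ 0.03248099, -0.0127448 ,  0.00515748]), 'opening': 0.08753398026884195}
scene [[474.7, 0.0, 274.5], [0.0, 474.7, 208.7], [0.0, 0.0, 1.0]] [[0.015, -0.82, 0.572, 1.412], [1.0, 0.022, 0.005, -0.025], [-0.016, 0.572, 0.82, 1.326], [0.0, 0.0, 0.0, 1.0]]
top [[384.4, 0.0, 283.9], [0.0, 384.4, 210.1], [0.0, 0.0, 1.0]] [[0.002, 0.98, -0.201, 0.317], [-1.0, 0.002, -0.001, -0.022], [-0.0, 0.201, 0.98, 1.238], [0.0, 0.0, 0.0, 1.0]]
wrist [[369.8, 0.0, 273.9], [0.0, 369.8, 210.2], [0.0, 0.0, 1.0]] [[-0.397, 0.883, 0.249, 0.335], [-0.918, -0.383, -0.106, 0.591], [0.002, -0.271, 0.963, 0.384], [0.0, 0.0, 0.0, 1.0]]
```

View pics/scene0.png

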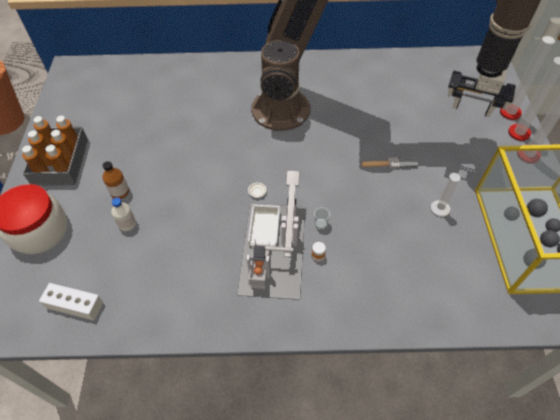

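View pics/top0.png

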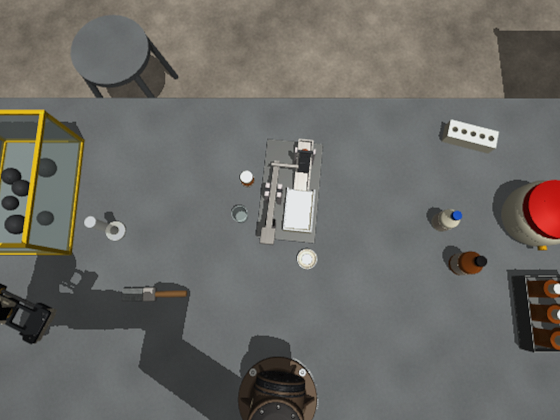

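The scene view shows the lever's pad at about (292,178). In the top view the pad is at about (267,238), the tray at (298,210), the beaker at (239,213) and the jar at (247,177). Next I'll measure them from depth.

```bash
cat > h.py <<'E'
import numpy as np,cv2
def cloud(s):
    z=s["z_map"];K=s["mtx"];E=s["extrinsics"]
    v,u=np.indices(z.shape)
    p=np.stack([(u-K[0,2])/K[0,0]*z,-(v-K[1,2])/K[1,1]*z,-z],-1)
    w=p@E[:3,:3].T+E[:3,3]; w[z==0]=np.nan
    return w
E
python3 - <<'E'
from h import *
for n,(u0,v0,u1,v1) in (("top",(225,130,330,275)),("scene",(225,160,345,305))):
    s=np.load(n+"0.npz"); w=cloud(s)
    c=cv2.resize(s["frame"][v0:v1,u0:u1],None,fx=4,fy=4,interpolation=cv2.INTER_CUBIC); cv2.imwrite(f"pics/{n}crop.png",c)
    W=w[v0:v1,u0:u1].reshape(-1,3)
    # lever surfaces: heights
    for lo,hi in ((.14,.175),(.095,.14)):
        m=(W[:,2]>lo)&(W[:,2]<hi); q=W[m]; print(n,lo,m.sum(),q.min(0).round(3),q.max(0).round(3),np.median(q,0).round(3))
s=np.load("top0.npz");w=cloud(s)
for v in range(140,246,3): print(v,[ (int(round(x*1000)) if x==x else -1) for x in w[v,258:286:2,2]], w[v,268,:2].round(3))
E
```

```text
top 0.14 240 [0.442 0.007 0.14 ] [0.507 0.05  0.157] [0.466 0.027 0.147]
top 0.095 737 [ 0.47  -0.117  0.095] [0.744 0.045 0.14 ] [0.624 0.006 0.108]
scene 0.14 172 [0.446 0.006 0.14 ] [0.51  0.049 0.158] [0.47  0.026 0.147]
scene 0.095 725 [ 0.473 -0.115  0.095] [0.749 0.045 0.14 ] [0.63  0.006 0.108]
140 [1, -1, 4, -2, -3, 4, 2, 0, 5, 9, 4, -1, -2, -3] [0.814 0.034]
143 [-3, -5, -6, -3, -1, 8, 6, 5, 6, 4, 5, 5, 4, 2] [0.802 0.033]
146 [0, -3, 1, -1, 3, 4, 2, 6, 4, 6, 1, 5, 10, 7] [0.792 0.033]
149 [1, -3, 2, -2, 2, 3, 2, 3, 5, 7, 1, 4, 4, 5] [0.782 0.033]
152 [-2, 1, -5, -2, 7, 1, 6, 3, 2, 4, 3, 6, -2, 3] [0.772 0.033]
155 [3, 2, -1, -2, 7, 6, 6, 3, 4, 3, 6, 6, 3, 5] [0.759 0.033]
158 [3, -4, 2, -2, 8, 1, 2, 4, 8, 2, 5, 4, 3, -2] [0.751 0.033]
161 [-1, -1, -3, 0, 9, 2, -1, 4, 80, 81, 80, 3, 2, 6] [0.739 0.033]
164 [4, -3, -6, 2, 4, 9, 3, 94, 102, 100, 95, 99, 97, 97] [0.727 0.033]
167 [-4, 0, -2, 9, 5, 4, -4, 4, 91, 85, 89, 3, 88, 94] [0.718 0.033]
170 [1, 2, -5, -1, 5, 5, 5, 4, 92, 87, 89, 4, 7, 7] [0.707 0.033]
173 [-2, -2, -3, 5, 4, 4, 3, 93, 90, 93, 3, 7, 3, 5] [0.697 0.032]
17
[... 1038 characters left out ...]
 4, 1, 7, 5, 6, 38] [0.521 0.026]
221 [2, 7, -1, 6, 134, 137, 134, 84, 89, 7, 6, 0, 8, 41] [0.511 0.025]
224 [6, 5, 8, 5, 139, 141, 135, 85, 86, 3, 0, 7, 7, 36] [0.501 0.025]
227 [7, -1, 144, 7, 142, 143, 139, 65, 74, 0, 4, 1, 3, 11] [0.492 0.025]
230 [5, 7, 146, 140, 146, 144, 141, 143, 139, -2, 1, 3, 3, 32] [0.483 0.025]
233 [0, 2, 144, 146, 143, 147, 146, 146, 145, 3, 6, 2, 6, 6] [0.474 0.024]
236 [4, 146, 147, 148, 147, 148, 146, 147, 5, 0, 5, 6, 2, 2] [0.465 0.024]
239 [-4, 154, 153, 149, 155, 154, 150, 148, 0, 5, 9, 2, 3, 2] [0.456 0.024]
242 [-2, 152, 152, 153, 151, 151, 147, 150, -1, 3, 1, -2, -2, -2] [0.448 0.024]
245 [-5, -1, -2, -2, -5, -1, 0, 0, 0, -3, 0, 7, -3, -1] [0.456 0.03 ]
```

View pics/topcrop.png

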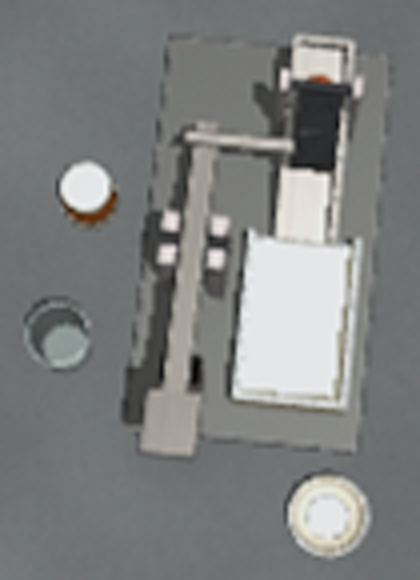

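View pics/scenecrop.png

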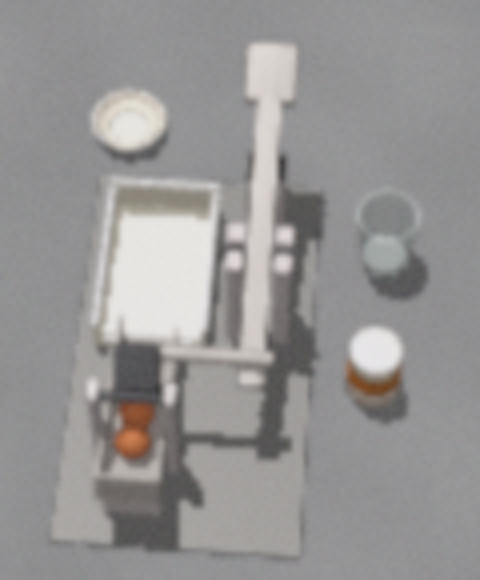

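```bash
cat >> h.py <<'E'
from scipy.spatial.transform import Rotation as Rot
def Rm(o): return Rot.from_euler("xyz",o["orientation"],degrees=True).as_matrix()
E
python3 - <<'E'
from h import *
from plant import ctrl
for n in("top","scene"):
    s=np.load(n+"0.npz"); w=cloud(s).reshape(-1,3)
    m=(w[:,0]>.43)&(w[:,0]<.66)&(abs(w[:,1]-.02)<.05)&(w[:,2]>.1); q=w[m]
    pad=q[(q[:,0]<.489)&(q[:,2]>.138)]
    print(n,"pad",pad.mean(0),cv2.minAreaRect((pad[:,:2]*1000).astype(np.float32)))
    bar=q[(q[:,0]>.5)&(q[:,0]<.575)&(q[:,2]>.115)]
    k=np.polyfit(bar[:,0],bar[:,1],1); kz=np.polyfit(bar[:,0],bar[:,2],1)
    print("bar dy/dx",k[0],np.degrees(np.arctan(k[0])),"y at .467",np.polyval(k,.467),"slope",np.degrees(np.arctan(kz[0]/np.hypot(1,k[0]))))
    c=q[(q[:,0]>.58)]; print("cheek",c.mean(0),c.min(0),c.max(0))
s=np.load("top0.npz"); w=cloud(s)
tall=w[(w[...,2]>.1)&(w[...,1]>.1)&(w[...,0]>.3)&(w[...,1]<.7)]
print("tall left",tall.min(0),tall.max(0))
o=ctrl.get_obs(); print(Rm(o).round(4))
E
```

```text
top pad [0.4643315  0.02733495 0.14781717] ((465.2351989746094, 27.866554260253906), (39.85329055786133, 46.86954879760742), 84.30941772460938)
bar dy/dx -0.09626316628203548 -5.498530694598315 y at .467 0.027301902564311024 slope -15.077807662844814
cheek [0.61070981 0.01368952 0.10898381] [ 0.58062272 -0.01207344  0.10028203] [0.65131434 0.0396337  0.12050814]
scene pad [0.46730254 0.02686735 0.14743212] ((467.16943359375, 26.965557098388672), (39.44734573364258, 45.2357292175293), 82.68074035644531)
bar dy/dx -0.0928016225329826 -5.301955704062561 y at .467 0.02690256186255407 slope -14.31318309744202
cheek [0.61475679 0.01229382 0.10884688] [ 0.58115379 -0.01308886  0.10011671] [0.65903378 0.03940387 0.12150263]
tall left [0.30028275 0.5097313  0.10000792] [0.81619381 0.69997273 0.33396046]
[[-4.000e-04  9.176e-01 -3.975e-01]
 [-1.200e-03 -3.975e-01 -9.176e-01]
 [-1.000e+00  1.000e-04  1.200e-03]]
```

Both cameras agree on the pad centre at about (0.466, 0.027, 0.148). It measures 40 x 48 mm on a 15° slope and the lever's yaw is -5.5°, so it fits the given sizes. I'll raise the arm, align the jaws across the lever (-17.9° roll) and shut the fingers.

Emit:
servo_tool(
  motion=[
    {"offset":[-0.04,0,0],"roll":-6,"claw":-1},
    {"offset":[-0.04,0,0],"roll":-6,"claw":-1},
    {"offset":[0,0,0],"roll":-5.9,"claw":-1},
  ],
)

```text
clock: 0.52
tool_pos: [0.269, 0.6209, 0.2718]
orientation: [167.6, 89.7, 72.3]
force: [0.1, -0.4, -1.0]
opening: 0.0632
```

Emit:
servo_tool(
  motion=[
    {"offset":[0,0.0106,0.0237],"roll":0,"claw":-1},
    {"offset":[0,0.0212,0.0475],"roll":0,"claw":-1},
    {"offset":[0,0.0212,0.0475],"roll":0,"claw":-1},
    {"offset":[0,0.0212,0.0475],"roll":0,"claw":-1},
    {"offset":[0,0.0212,0.0475],"roll":0,"claw":-1},
    {"offset":[0,0.0212,0.0475],"roll":0,"claw":-1},
    {"offset":[0,0.0212,0.0475],"roll":0,"claw":-1},
    {"offset":[0,0.0212,0.0475],"roll":0,"claw":-1},
    {"offset":[0,0.0212,0.0475],"roll":0,"claw":-1},
    {"offset":[0,0.0212,0.0475],"roll":0,"claw":-1},
    {"offset":[0,0.0212,0.0475],"roll":0,"claw":-1},
    {"offset":[0,0.0106,0.0237],"roll":0,"claw":-1},
  ],
)

```text
clock: 2.02
tool_pos: [0.4503, 0.0747, 0.2679]
orientation: [96.2, 90.0, 0.6]
force: [0.8, 0.6, -0.2]
opening: 0.0004
```

```bash
python3 - <<'E'
from h import *
from plant import ctrl
o=ctrl.get_obs(); R=Rm(o); print(o["clock"],o["tool_pos"],R.round(3).tolist(),o["opening"],o["force"])
print("to pad, tool axes",R.T@(np.array([.466,.0272,.149])-o["tool_pos"]))
E
```

```text
2.025 [0.45028136 0.07471903 0.26788574] [[0.0, 0.995, -0.098], [0.0, -0.098, -0.995], [-1.0, 0.0, -0.0]] 0.00040593489659744147 [ 0.79307926  0.61279516 -0.19346941]
to pad, tool axes [0.1188861  0.02029635 0.04575049]
```

Emit:
servo_tool(
  motion=[
    {"offset":[0,0,0],"roll":0,"claw":-1},
    {"offset":[0,0,0],"roll":0,"claw":-1},
  ],
)

```text
clock: 2.28
tool_pos: [0.45, 0.0771, 0.2677]
orientation: [-111.6, 90.0, 152.8]
force: [-0.3, -0.0, -0.6]
opening: 0.0004
```

```bash
python3 - <<'E'
from h import *
from plant import ctrl
o=ctrl.get_obs(); R=Rm(o); print(o["clock"],o["tool_pos"],o["force"])
print("to pad, tool axes",R.T@(np.array([.466,.0272,.149])-o["tool_pos"]))
E
```

```text
2.275 [0.45001867 0.07708505 0.26773153] [-0.34523922 -0.01445373 -0.6076074 ]
to pad, tool axes [0.11872202 0.02076169 0.04811582]
```

Emit:
servo_tool(
  motion=[
    {"offset":[0,0.009,0.024],"roll":0,"claw":-1},
    {"offset":[0,0.009,0.024],"roll":0,"claw":-1},
    {"offset":[0.03,0,0],"roll":0,"claw":-1},
    {"offset":[0.03,0,0],"roll":0,"claw":-1},
    {"offset":[0.02,0,0],"roll":0,"claw":-1},
    {"offset":[0.01,0,0],"roll":0,"claw":-1},
    {"offset":[0,0,0],"roll":0,"claw":-1},
    {"offset":[0,0,0],"roll":0,"claw":-1},
  ],
)

```text
clock: 3.28
tool_pos: [0.4641, 0.0279, 0.1787]
orientation: [109.8, 89.9, 14.4]
force: [0.5, -0.5, -0.2]
opening: 0.0005
```

```bash
python3 - <<'E'
from h import *
from plant import ctrl
o=ctrl.get_obs(); R=Rm(o); print(o["clock"],o["tool_pos"],o["force"])
print("to pad, tool axes",R.T@(np.array([.466,.0272,.149])-o["tool_pos"]))
s=ctrl.snapshot("scene");c=cv2.resize(s["frame"][130:310,200:370],None,fx=3,fy=3,interpolation=cv2.INTER_CUBIC);cv2.imwrite("pics/scene1.png",c)
cv2.imwrite("pics/wrist1.png",ctrl.snapshot("wrist")["frame"])
E
```

```text
3.275 [0.46405599 0.02787353 0.1787485 ] [ 0.50747289 -0.54063052 -0.20480538]
to pad, tool axes [0.02975076 0.00196232 0.00049798]
```

View pics/scene1.png

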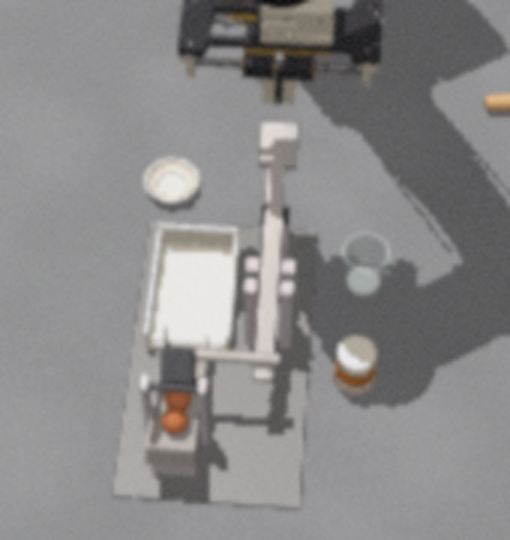

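View pics/wrist1.png

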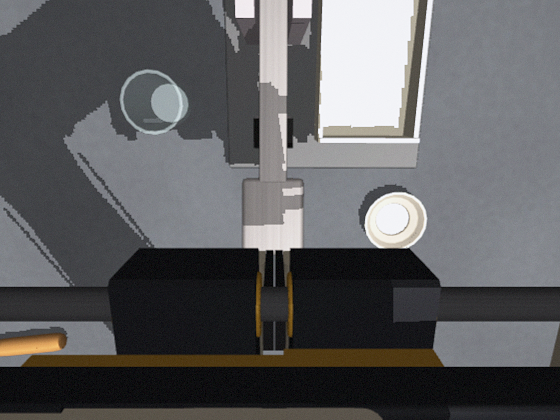

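```bash
python3 - <<'E'
from h import *
from plant import ctrl
o=ctrl.get_obs()
s=np.load("scene0.npz")
for P in (o["tool_pos"],[.466,.0272,.149]):
    E=np.linalg.inv(s["extrinsics"]); c=E[:3,:3]@np.array(P)+E[:3,3]; K=s["mtx"]
    u=K[0,0]*c[0]/-c[2]+K[0,2]; v=K[1,1]*-c[1]/-c[2]+K[1,2]; print(u,v,(u-200)*3,(v-130)*3)
E
```

```text
292.7068021077209 169.70277635424006 278.1204063231626 119.10832906272017
292.4215686058699 176.18236842913865 277.26470581760964 138.54710528741595
```

```bash
python3 - <<'E'
from h import *
from plant import ctrl
s=ctrl.snapshot("scene");c=cv2.resize(s["frame"][145:190,265:325],None,fx=12,fy=12,interpolation=cv2.INTER_NEAREST);cv2.imwrite("pics/scene2.png",c)
w=cloud(s)
for v in range(155,182): print(v,[int(round(x*1000)) for x in w[v,284:304:2,2]],[int(round(x*1000)) for x in w[v,288:300:4,0]])
E
```

```text
155 [289, 288, 292, 289, 263, 292, 290, 291, 295, 296] [503, 477, 502]
156 [-4, 253, 256, 257, 256, 289, 292, 289, 286, 292] [475, 475, 507]
157 [1, 2, 246, 252, 246, 252, 256, 251, 6, 1] [470, 470, 479]
158 [0, -2, 250, 248, 248, 249, 246, 247, -2, -2] [477, 476, 475]
159 [-2, -4, 243, 237, 243, 236, 241, 245, 0, -4] [475, 476, 474]
160 [-1, 7, 237, 235, 232, 238, 238, -4, 0, 0] [474, 470, 476]
161 [-1, 2, 229, 233, 231, 233, 227, -3, 0, -4] [471, 473, 470]Traceback (most recent call last):
  File "<stdin>", line 5, in <module>
ValueError: cannot convert float NaN to integer
```

View pics/scene2.png

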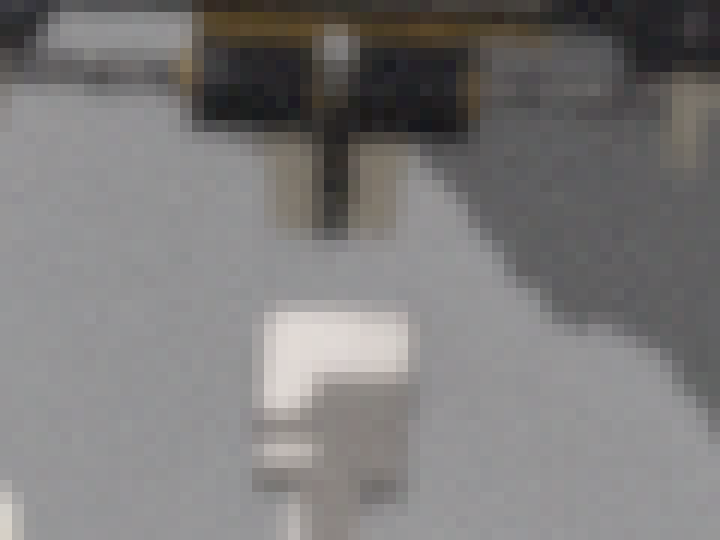

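The tips end at row 164.5 in the scene view, which puts them at z≈0.21. The reported TCP is at 0.179, about 30 mm lower, so I'll find contact by force with slow steps.

Emit:
servo_tool(
  motion=[
    {"offset":[0.006,0,0],"roll":0,"claw":-1},
    {"offset":[0.006,0,0],"roll":0,"claw":-1},
    {"offset":[0.006,0,0],"roll":0,"claw":-1},
    {"offset":[0.004,0,0],"roll":0,"claw":-1},
    {"offset":[0,0,0],"roll":0,"claw":-1},
  ],
)

```text
clock: 4.05
tool_pos: [0.4633, 0.0273, 0.1554]
orientation: [-58.1, 90.0, -153.6]
force: [0.0, 0.2, 0.4]
opening: 0.0002
```

Emit:
servo_tool(
  motion=[
    {"offset":[0.003,0,0],"roll":0,"claw":-1},
    {"offset":[0.003,0,0],"roll":0,"claw":-1},
    {"offset":[0.003,0,0],"roll":0,"claw":-1},
    {"offset":[0.003,0,0],"roll":0,"claw":-1},
    {"offset":[0,0,0],"roll":0,"claw":-1},
  ],
)

```text
clock: 4.68
tool_pos: [0.4633, 0.0273, 0.1436]
orientation: [-60.6, 90.0, -156.2]
force: [-0.3, 0.5, -0.5]
opening: 0.0003
```

```bash
python3 - <<'E'
from h import *
from plant import ctrl
o=ctrl.get_obs(); print(o["clock"],o["tool_pos"],o["force"])
s=ctrl.snapshot("scene");c=cv2.resize(s["frame"][145:285,235:345],None,fx=5,fy=5,interpolation=cv2.INTER_CUBIC)[:600];cv2.imwrite("pics/scene3.png",c)
E
```

```text
4.675 [0.46328169 0.02734259 0.14357301] [-0.31895653  0.53642986 -0.51818747]
```

View pics/scene3.png

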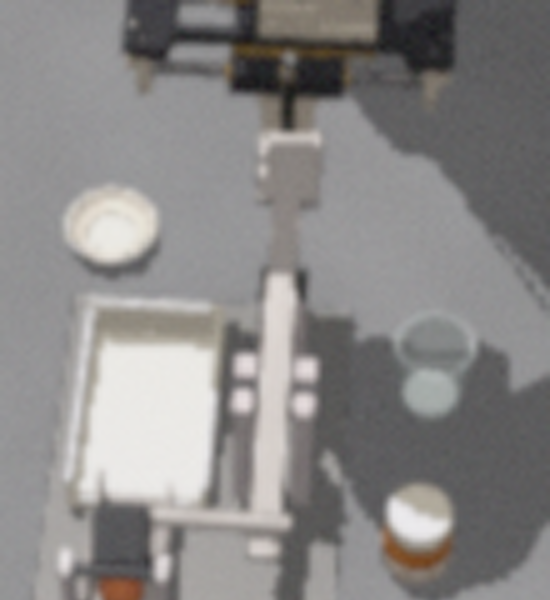

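The tips are still visibly above the pad (tip bottom at row ~170.6, pad edge at ~172), and no force has come up. I'll check the tip height from depth and keep going down.

Emit:
servo_tool(
  motion=[
    {"offset":[0.003,0,0],"roll":0,"claw":-1},
    {"offset":[0.003,0,0],"roll":0,"claw":-1},
    {"offset":[0.003,0,0],"roll":0,"claw":-1},
    {"offset":[0,0,0],"roll":0,"claw":-1},
  ],
)

```text
clock: 5.22
tool_pos: [0.4633, 0.0274, 0.1345]
orientation: [-62.1, 90.0, -157.6]
force: [0.0, -0.9, -0.0]
opening: 0.0002
```

```bash
python3 - <<'E'
from h import *
from plant import ctrl
o=ctrl.get_obs(); print(o["clock"],o["tool_pos"],o["force"])
s=ctrl.snapshot("scene");c=cv2.resize(s["frame"][150:195,265:325],None,fx=12,fy=12,interpolation=cv2.INTER_NEAREST);cv2.imwrite("pics/scene4.png",c)
w=np.nan_to_num(cloud(s))
for v in range(158,188): print(v,(w[v,286:302:3,2]*1000).round().astype(int),(w[v,288:300:4,0]*1000).round().astype(int))
E
```

```text
5.225 [0.4632624  0.0273564  0.13453977] [ 0.02730691 -0.85922578 -0.02286675]
158 [261 264   3 263 268 263] [489 263 486]
159 [259 259 221 263 261 262] [492 456 493]
160 [263 261 256 267 263 262] [495 490 496]
161 [262 261 254 261 263 264] [500 493 501]
162 [259 262 252 262 264 262] [502 495 506]
163 [253 256 220 258 256 255] [500 472 501]
164 [250 251 219 250 251 255] [501 475 503]
165 [246 248 212 243 248 249] [501 473 504]
166 [206 208 207 218 242 242] [471 473 505]
167 [ -4 203 202 208 204  -2] [471 472 475]
168 [ -6 195 194 198   5   0] [477 469 475]
169 [ -4 198 186 199  -2  -2] [472 467 476]
170 [  1 195 182 188  -1   3] [470 468 476]
171 [ -1 183 153 187 156  -2] [473 448 478]
172 [  3 181 150 179 158  -1] [473 450 476]
173 [ -5 152 150 175 150  -1] [453 454 476]
174 [  0 150 151 154 148   2] [454 459 459]
175 [ -4 147 150 151 153  -3] [461 462 463]
176 [ -1 151 147 147 146   4] [465 463 468]
177 [ -4 148 147 150 142   1] [468 468 471]
178 [ -2 147 145 146 144   0] [474 470 471]
179 [141 148 145 147 148  -5] [471 474 476]
180 [144 142 149 146 147  -7] [480 481 479]
181 [141 141 143 146 140  -1] [482 481 483]
182 [142 145 142 143 143  -2] [481 484 489]
183 [141 138 137 143 141   4] [486 484 487]
184 [142 144 142 142 140  -2] [493 492 490]
185 [132 138 143 137 138  -5] [491 497 494]
186 [  2 141 139   0  -1  -2] [387 497 396]
187 [  4 134 142   1   0  -2] [393 504 397]
```

View pics/scene4.png

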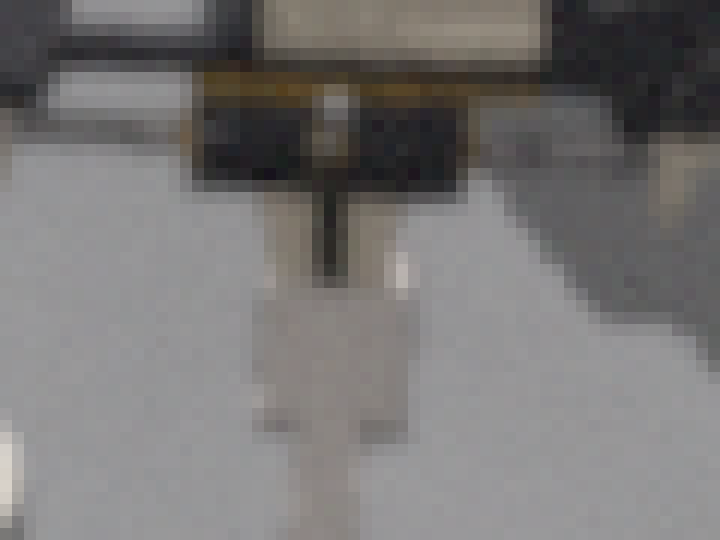

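Depth puts the real tips at about 0.173, on-axis over the pad (front face x≈0.473). Contact should come about 20 mm lower.

Emit:
servo_tool(
  motion=[
    {"offset":[0.004,0,0],"roll":0,"claw":-1},
    {"offset":[0.004,0,0],"roll":0,"claw":-1},
    {"offset":[0.003,0,0],"roll":0,"claw":-1},
    {"offset":[0.003,0,0],"roll":0,"claw":-1},
    {"offset":[0,0,0],"roll":0,"claw":-1},
  ],
)

```text
clock: 5.9
tool_pos: [0.4633, 0.0274, 0.1206]
orientation: [-57.8, 90.0, -153.3]
force: [0.1, -0.0, 0.4]
opening: 0.0001
```

Emit:
servo_tool(
  motion=[
    {"offset":[0.003,0,0],"roll":0,"claw":-1},
    {"offset":[0.003,0,0],"roll":0,"claw":-1},
    {"offset":[0,0,0],"roll":0,"claw":-1},
  ],
)

```text
clock: 6.28
tool_pos: [0.4633, 0.0274, 0.1146]
orientation: [-63.7, 90.0, -159.2]
force: [0.4, 0.6, 1.0]
opening: 0.0007
```

Emit:
servo_tool(
  motion=[
    {"offset":[0.003,0,0],"roll":0,"claw":-1},
    {"offset":[0.003,0,0],"roll":0,"claw":-1},
    {"offset":[0,0,0],"roll":0,"claw":-1},
  ],
)

```text
clock: 6.65
tool_pos: [0.4634, 0.0274, 0.1088]
orientation: [-45.7, 90.0, -141.3]
force: [-1.0, -0.9, 3.4]
opening: 0.0005
```

```bash
python3 - <<'E'
from h import *
from plant import ctrl
o=ctrl.get_obs(); print(o["clock"],o["tool_pos"],o["force"])
s=ctrl.snapshot("scene");c=cv2.resize(s["frame"][145:285,235:345],None,fx=5,fy=5,interpolation=cv2.INTER_CUBIC)[:600];cv2.imwrite("pics/scene5.png",c)
E
```

```text
6.65 [0.46343276 0.02740574 0.10876629] [-1.01552955 -0.8845579   3.4360392 ]
```

View pics/scene5.png

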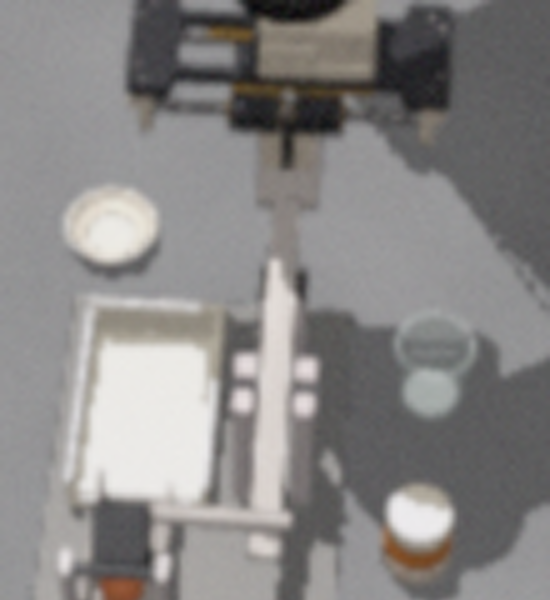

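The fingers are now on the pad with 3.4 N upwards and the lever is still up. I'll press down smoothly.

Emit:
servo_tool(
  motion=[
    {"offset":[0.002,0,0],"roll":0,"claw":-1},
    {"offset":[0.003,0,0],"roll":0,"claw":-1},
    {"offset":[0.003,0,0],"roll":0,"claw":-1},
    {"offset":[0.003,0,0],"roll":0,"claw":-1},
    {"offset":[0.003,0,0],"roll":0,"claw":-1},
    {"offset":[0.003,0,0],"roll":0,"claw":-1},
    {"offset":[0.003,0,0],"roll":0,"claw":-1},
    {"offset":[0,0,0],"roll":0,"claw":-1},
  ],
)

```text
clock: 7.7
tool_pos: [0.4634, 0.0274, 0.0886]
orientation: [-62.7, 90.0, -158.2]
force: [-1.2, 0.3, 2.5]
opening: 0.0004
```

Emit:
servo_tool(
  motion=[
    {"offset":[0.003,0,0],"roll":0,"claw":-1},
    {"offset":[0.003,0,0],"roll":0,"claw":-1},
    {"offset":[0.003,0,0],"roll":0,"claw":-1},
    {"offset":[0.003,0,0],"roll":0,"claw":-1},
    {"offset":[0.003,0,0],"roll":0,"claw":-1},
    {"offset":[0.003,0,0],"roll":0,"claw":-1},
    {"offset":[0,0,0],"roll":0,"claw":-1},
  ],
)

```text
clock: 8.57
tool_pos: [0.4633, 0.0274, 0.0706]
orientation: [-62.8, 90.0, -158.4]
force: [-2.4, 0.1, 2.3]
opening: 0.0004
```

```bash
cat > look.py <<'E'
import sys
from h import *
from plant import ctrl
o=ctrl.get_obs(); print(o["clock"],o["tool_pos"],o["force"])
s=ctrl.snapshot("scene");c=cv2.resize(s["frame"][150:300,230:340],None,fx=4,fy=4,interpolation=cv2.INTER_CUBIC)
t=ctrl.snapshot("top");d=cv2.resize(t["frame"][130:280,225:325],None,fx=4,fy=4,interpolation=cv2.INTER_CUBIC)
cv2.imwrite(sys.argv[1],np.hstack([c,d])[:600,:800])
E
python3 look.py pics/p6.png
```

```text
8.575 [0.46333217 0.02739035 0.0706209 ] [-2.35733637  0.14598271  2.28128589]
```

View pics/p6.png

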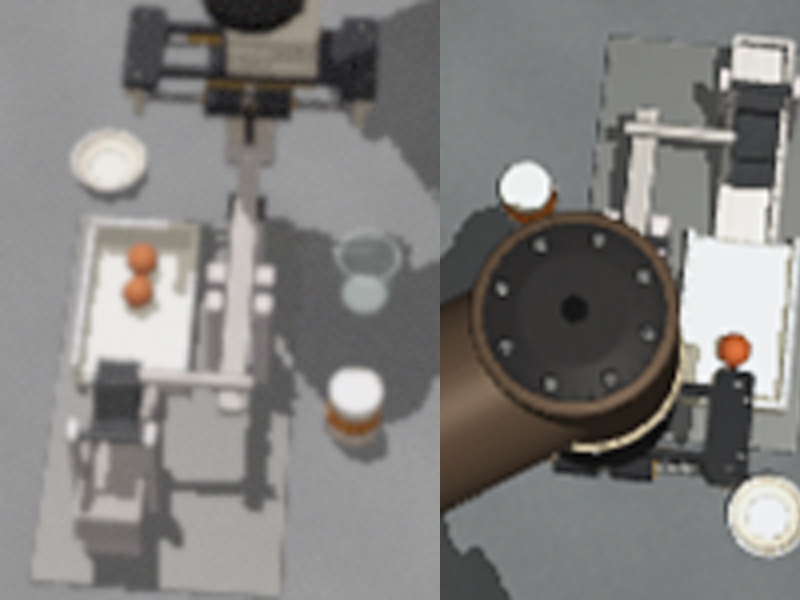

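Both balls are in the tray, at (142,258) and (138,291) in the scene half. I'll let them settle briefly, then bring the lever up slowly.

Emit:
servo_tool(
  motion=[
    {"offset":[0,0,0],"roll":0,"claw":-1},
    {"offset":[0,0,0],"roll":0,"claw":-1},
    {"offset":[-0.001,0,0],"roll":0,"claw":-1},
    {"offset":[-0.002,0,0],"roll":0,"claw":-1},
    {"offset":[-0.002,0,0],"roll":0,"claw":-1},
    {"offset":[-0.002,0,0],"roll":0,"claw":-1},
    {"offset":[-0.002,0,0],"roll":0,"claw":-1},
    {"offset":[-0.002,0,0],"roll":0,"claw":-1},
    {"offset":[-0.002,0,0],"roll":0,"claw":-1},
    {"offset":[-0.002,0,0],"roll":0,"claw":-1},
  ],
)

```text
clock: 9.93
tool_pos: [0.4637, 0.0276, 0.0861]
orientation: [121.0, 90.0, 25.5]
force: [1.0, -0.3, 3.2]
opening: 0.0001
```

```bash
python3 look.py pics/p7.png
```

```text
9.925 [0.46366475 0.02755338 0.08606691] [ 0.96164997 -0.33745861  3.22288173]
```

View pics/p7.png

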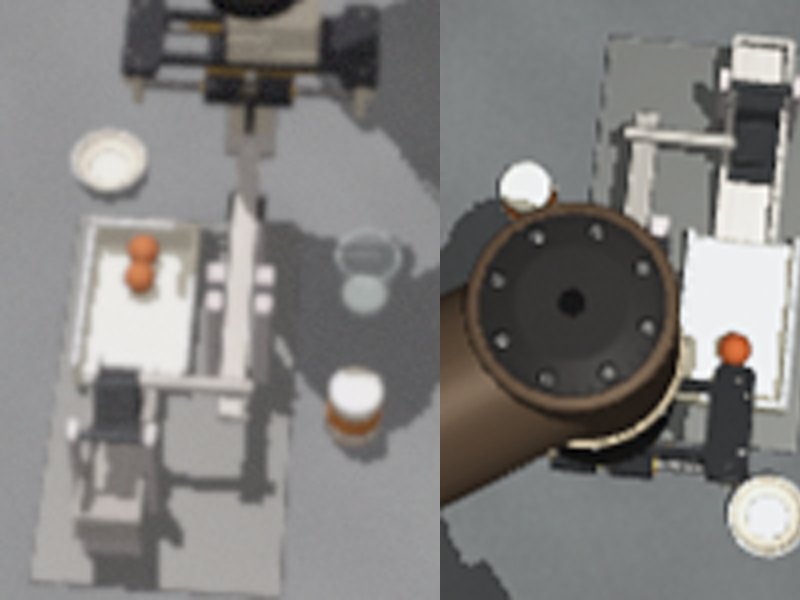

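The balls have settled against each other in the tray. The lever is following the fingers up with contact kept, so I'll continue gently.

Emit:
servo_tool(
  motion=[
    {"offset":[-0.002,0,0],"roll":0,"claw":-1},
    {"offset":[-0.002,0,0],"roll":0,"claw":-1},
    {"offset":[-0.002,0,0],"roll":0,"claw":-1},
    {"offset":[-0.002,0,0],"roll":0,"claw":-1},
    {"offset":[-0.002,0,0],"roll":0,"claw":-1},
    {"offset":[-0.002,0,0],"roll":0,"claw":-1},
    {"offset":[-0.002,0,0],"roll":0,"claw":-1},
    {"offset":[-0.002,0,0],"roll":0,"claw":-1},
    {"offset":[-0.002,0,0],"roll":0,"claw":-1},
    {"offset":[-0.002,0,0],"roll":0,"claw":-1},
  ],
)

```text
clock: 11.28
tool_pos: [0.4634, 0.0274, 0.106]
orientation: [-67.6, 90.0, -163.1]
force: [1.7, -0.6, 1.1]
opening: 0.0008
```

Emit:
servo_tool(
  motion=[
    {"offset":[-0.0015,0,0],"roll":0,"claw":-1},
    {"offset":[-0.0015,0,0],"roll":0,"claw":-1},
    {"offset":[-0.0015,0,0],"roll":0,"claw":-1},
    {"offset":[-0.0015,0,0],"roll":0,"claw":-1},
    {"offset":[-0.0015,0,0],"roll":0,"claw":-1},
    {"offset":[-0.0015,0,0],"roll":0,"claw":-1},
    {"offset":[-0.0015,0,0],"roll":0,"claw":-1},
    {"offset":[-0.0015,0,0],"roll":0,"claw":-1},
    {"offset":[0,0,0],"roll":0,"claw":-1},
  ],
)

```text
clock: 12.4
tool_pos: [0.4634, 0.0274, 0.1179]
orientation: [-161.1, 90.0, 103.4]
force: [-0.0, -0.7, 0.3]
opening: 0.0004
```

Emit:
servo_tool(
  motion=[
    {"offset":[-0.005,0,0],"roll":0,"claw":-1},
    {"offset":[-0.01,0,0],"roll":0,"claw":-1},
    {"offset":[-0.03,0,0],"roll":0,"claw":-1},
    {"offset":[-0.04,0,0],"roll":0,"claw":-1},
    {"offset":[-0.04,0,0],"roll":0,"claw":-1},
    {"offset":[0,0,-0.05],"roll":0,"claw":-1},
    {"offset":[0,0,-0.05],"roll":0,"claw":-1},
    {"offset":[0,0,-0.05],"roll":0,"claw":-1},
    {"offset":[0,0,-0.05],"roll":0,"claw":-1},
    {"offset":[0,0,0],"roll":0,"claw":-1},
    {"offset":[0,0,0],"roll":0,"claw":-1},
  ],
)

```text
clock: 13.78
tool_pos: [0.4825, 0.2265, 0.2431]
orientation: [-27.8, 90.0, -123.3]
force: [-0.5, 0.1, 0.4]
opening: 0.0004
```

```bash
python3 look.py pics/p8.png; python3 - <<'E'
from h import *
from plant import ctrl
for n in("top","scene"):
    s=ctrl.snapshot(n); w=cloud(s).reshape(-1,3)
    q=w[(w[:,0]>.43)&(w[:,0]<.66)&(abs(w[:,1]-.02)<.05)&(w[:,2]>.1)&(w[:,2]<.17)]
    pad=q[(q[:,0]<.489)&(q[:,2]>.138)]
    bar=q[(q[:,0]>.5)&(q[:,0]<.575)&(q[:,2]>.115)]
    kz=np.polyfit(bar[:,0],bar[:,2],1)
    print(n,pad.mean(0),np.degrees(np.arctan(kz[0])))
    fr=s["frame"].astype(int); W=cloud(s)
    m=(fr[...,2]>150)&(fr[...,2]>fr[...,0]+80)&(W[...,0]>.48)&(W[...,0]<.85)&(abs(W[...,1]+.08)<.07)
    P=W[m]; d=P[:,:2]-[.612,.013]; a=np.radians(-5.4)
    X=d@[np.cos(a),np.sin(a)]; Y=d@[-np.sin(a),np.cos(a)]
    print("balls",len(P),X.min(),X.max(),Y.min(),Y.max(),P[:,2].max())
E
```

```text
13.775 [0.482548   0.22651962 0.24313838] [-0.51532505  0.09662996  0.36866925]
top [0.46442244 0.0274652  0.14794523] -15.013909615531562
balls 74 -0.09830669063021326 -0.050839166496690645 -0.09717603258425213 -0.0776528576855152 0.041610623323081075
scene [0.46841305 0.02694411 0.14783448] -14.725576173074915
balls 69 -0.0937749539241566 -0.04707811787571067 -0.09555875297709066 -0.07522446932480814 0.04083299530838347
```

View pics/p8.png

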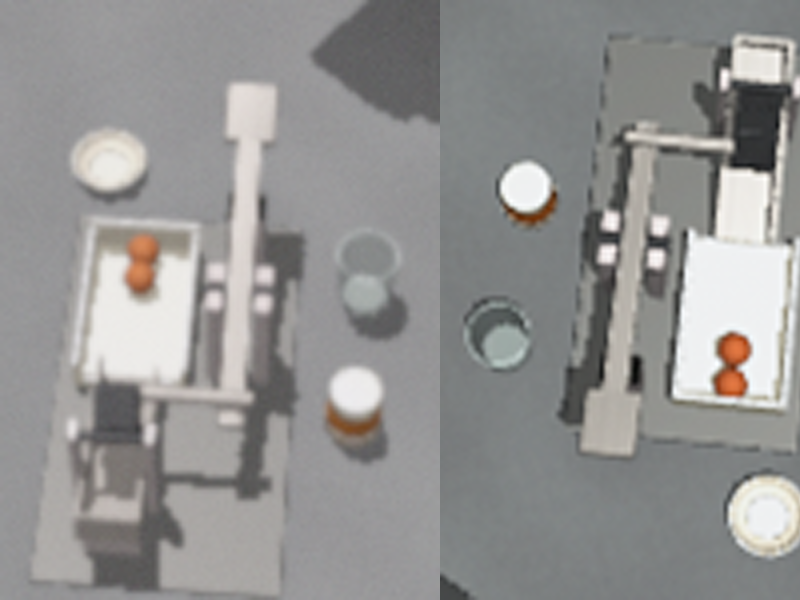

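The lever and flap are back where they started, both balls are at rest in the tray, and the bystanders haven't moved. I'll hand in the job.

```bash
python3 - <<'E'
from plant import ctrl
print(ctrl.close_job())
E
```

```text
the job is handed in; nothing more can be done
None
```

The job is handed in: both balls are in the catch tray, the flap is shut and the arm is clear. No verdict was reported.

I pressed the lever's plate down about 42 mm with the shut fingertips, kept it down until both balls had rolled into the tray, then let it up at 12–16 mm/s. The arm then moved up and about 200 mm to the side.

**Last checks, at 13.8 s of the 35 s allowed:**
- **Balls:** both lie in the tray, the visible surfaces at x -98 to -47 mm and y -97 to -75 mm in the chute's frame. Their tops are at 42 mm or lower, so their centres are near 27 mm. They look still.
- **Lever:** the plate centre is within about 1 mm of where it started. The slope is about 15°, as at the start.
- **Flap:** it looks shut in both views, though I did not measure its angle. I also did not measure how far it opened or how fast it closed.
- **Bystanders:** the dish, beaker and jar appear unmoved in the final views. The cylinder, bottles and brush were not in those cropped views.
- **Force:** readings taken between moves peaked at about 3.5 N while pressing, and only sensor noise remains now.

**One disagreement:** the camera depth showed the real fingertips about 30–38 mm above the reported TCP. I therefore found the contact by force (at a TCP height of about 0.11 m) instead of relying on the TCP height.

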